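# Slide the throwing board out over the end of the ware ledge

### The arm

A 6-joint arm with a two-finger parallel gripper is mounted at the origin on the work surface. World frame = base frame: x ahead of the robot, y to its left, z up, the work surface at z = 0. Lengths are in m, angles in rad, forces in N, time in s.
With the tool pointing down it reaches from about 0.225 to 0.875 m from the base axis. Payload 3.4 kg.
Tool frame: the origin (TCP) lies midway between the tips of the shut fingers; the grasp point (between the pads) lies 19 mm behind it (r.grasp_offset is the distance from the TCP to the grasp point, in m); z points along the fingers, y is the direction in which the jaws open and shut (so a half turn about z gives the same grasp; the last joint's range is limited). The gripper opens to 85 mm and grips with 20 to 120 N. Pads are 22 mm wide; open, the fingers measure 114 mm over their backs; the gripper's body (76 mm by 85 mm) begins 54 mm behind the grasp point. The pads swing forward as they close: fully open they stand 13 mm farther back than shut.
Start: joints at [-0.121, 0.276, 1.505, -0, 1.361, -0.121], TCP at [0.575, -0, 0.231] pointing down, gripper open.
Joint ranges: [-2.89, 2.89], [-0.75, 2.08], [0.22, 2.7], [-1.18, 4.32], [0.11, 2.71], [-2.7, 2.7]. Speed limits (rad/s): [2.57, 2.57, 3.14, 3.14, 3.14, 3.14].

### API

Orientations are given as [roll, pitch, yaw] about the fixed x, y, z axes, in that order (R = Rz(yaw) Ry(pitch) Rx(roll)).
In Python, from workcell import r gives the robot as it stands.
- The arm moves only by the tool carry_out, never from a script. Its argument "commands" is a list that holds one entry, the list of rows, each a list of 7 numbers: the turn, a rotation vector about the world's x, y, z in rad, then the shift along the world's x, y, z in mm, then the closure in counts, from 0 (fully open) to 255 (shut). A call has exactly 5 rows; each row is the pose to reach, as a shift and turn from the pose measured when the call began; what a row does not reach only later rows make up. A row lasts 1/10 s, in which the tool goes at most 50 mm and 8.59 degrees, less where a joint would pass 70% of its speed; a pose out of reach is approached as far as the arm can. A call with a gripper value outside its range is refused whole. The fingers move at their own pace and stop on an object; "squeeze" is the grip in N (left out, the last holds). Time passes only in rows, so rows that repeat a pose let the fingers close, or fill a call up. It gives the time, the measured TCP pose, the force and the opening at its end, in the units of the state.
- r.sense(): the state, without advancing time (a new reading comes with each control period).
- r.grab_frame(name): name is "scene" or "side" or "wrist"; returns (picture, depth): 420x560x3 uint8, blue, green, red; 420x560 float32, m along the optical axis (not along the pixel's ray), 0 where there is no reading.
- r.camera_params(name): a dict with "mtx" (3x3 intrinsics, pixels), "dist" ([k1, k2, p1, p2, k3] as OpenCV has them; the pictures are not rectified), "cam_to_world" (4x4, takes a point from camera to world coordinates). Camera axes: x right, y up, looking along -z (the intrinsics and any distortion apply to the point x, -y, -z); pixel columns grow to the right and rows downward; lengths in m; the calibration is good to about 2 mm. A picture is of the moment at which its call begins: read the wrist's pose just before it. camera_params takes no time and is no camera call; for the wrist camera it gives the pose at the moment of the call.
- r.finish_job(): hands the job in, once; it reports no verdict.
The state is a dict: "clock": time; "q": joint angles; "joint_velocities": joint speeds; "joint_efforts": joint torques, N m; "ee_pos": TCP position; "tool_rot": TCP orientation; "wrist_force": force on the tool from outside, world axes, zero at the start; "moment": the same for the moment, N m; "gripper_width": finger opening in m.
Only numpy, scipy, OpenCV 4.12 (cv2) and the standard library are available. Lean on these libraries where they do the work, as an engineer would, in place of code of your own. Each camera call takes 0.05 s, during which the arm holds its last target.

### The job

With the fingertips, swing the wooden retaining bar at the end of the ware ledge (on the robot's left) outwards until it points straight away from the ledge's end, out of the way. Then push the thin plywood board straight along the ledge until about 4 cm of it sticks out past that end, still square to the ledge, so that a potter can take it by its edge. Never lift or tip the board, and leave the two cups, the jar and the scraper where they are; at the end let go of everything with the bar still swung out.

Things in the scene. Friction and masses are not known exactly. Their poses are not given: they have to be found in the camera images.
- ledge: Fixed wooden ledge on the bench, 250 (x, depth) x 400 mm (y, length), flat top 60 mm up. Origin: centre of its underside. y points along it, to the robot's left, to the end with the bar (edge at y = +200 mm; other end -200). x points across, away from the robot. The board slides in the front lane, middle line x = -50 mm; two cups stand on the back half. Place and yaw vary. No kerb.
- gate_pivot (a point): Point on the upright pivot pin of the retaining bar, at half the bar's height; it lies at x = +50, y = +190, z = 74 mm in the ledge's frame. The pin head stands up to 30 mm above the ledge top.
- gate_tip (a point): Free end of the retaining bar, at half its height. The bar is dark wood, 155 mm from the pivot to this tip, 14 mm thick horizontally, 22 mm tall; its underside is 3 mm above the ledge top.
- gate (a joint): Angle of the retaining bar, rad. 0: closed, lying across the lane from the pivot towards ledge -x. Grows as it swings outwards off the end, clockwise from above; at 1.57 it points along ledge +y, away from the end; stop at 1.75. Light to turn (about 0.5 N at the tip), stays where it is left; may start up to 0.35 open.
- bat: Loose thin plywood board flat in the front lane, 110 (its x, across) x 160 (its y, along the ledge) x 8 mm, about 0.1 kg. Origin: centre of its underside. Starts within 0.12 rad of parallel to the ledge, at least 65 mm short of the bar. Slides when its rear edge (its y = -80 mm) is pushed with fingertips just above the ledge top.
- bat_lead (a point): Middle of the board's leading edge (the edge towards the bar), half-way up its thickness; the bit of board past the ledge's end is measured here.
- cup_a: Small dark clay cup, 56 mm wide, 45 mm tall, standing on the back half of the ledge. Origin: centre of its underside. Not to be moved.
- cup_b: A like cup, standing on the back half of the ledge. Origin: centre of its underside. Not to be moved.
- jar: Round lidded clay jar, 90 mm wide, 96 mm tall, standing on the bench off the ledge's other (right) end. Origin: centre of its underside. Not to be moved.
- scraper: Scraper, a flat-bladed hand tool 190 mm long, lying on the bench beyond the ledge's back side. Not to be moved.
Things that resemble listed ones, but are neither listed nor needed, are in the scene too. Of the things like the bat, leave any that is yellow; of the rest the smaller one is meant.

How it is judged:
By the outcome, as a careful person would: the job done as asked, in the order asked, and still so for the second after the job is handed in, with the robot touching nothing.
It also fails if it takes over 54 s, if anything falls off the work surface, if the arm or the gripper's body presses on something with over 40 N, if the wrist force passes 120 N, or if a joint passes its speed limit or range.

## Working session

There is one attempt and no reset: what is moved stays moved. The work goes in short steps, Python scripts to look and compute and a tool call to move; the robot and the scene stay as the last step left them, time stands still between calls to the robot, and variables do not carry over. Pictures are saved under pics/ and viewed, and the job is handed in when it is done.

Besides the shell and the picture viewer there is one more tool, called after "Request:" as a command line: name --argument value ..., lists and objects as JSON in quotes. carry_out: Moves the arm, as the interface text tells. Its arguments: {"type":"object","properties":{"commands":{"type":"array"},"squeeze":{"type":"number"}},"required":["commands"]}

```bash
ls; mkdir -p pics
python3 - <<'E'
from workcell import r
import cv2,numpy as np
s=r.sense();print(s['clock'],s['ee_pos'],s['tool_rot'],s['gripper_width'])
for n in ['scene','side']:
    p,d=r.grab_frame(n);cv2.imwrite(f'pics/{n}0.png',p);np.save(f'pics/{n}0d.npy',d)
    c=r.camera_params(n);np.savez(f'pics/{n}cam.npz',**{k:np.array(v) for k,v in c.items()});print(n,c)
E
```

```text
pics
0.0 [5.74481430e-01 7.46894518e-05 2.30421927e-01] [-3.13977102e+00 -2.48431792e-04  1.57080528e+00] 0.08525922768945533
scene {'mtx': array([[464.80229355,   0.        , 270.71587046],
       [  0.        , 464.80229355, 214.23443593],
       [  0.        ,   0.        ,   1.        ]]), 'dist': array([-0.15984399,  0.        ,  0.        ,  0.        ,  0.        ]), 'cam_to_world': array([[-0.14354479, -0.71670095,  0.68244754,  1.28093647],
       [ 0.98951126, -0.11522777,  0.08712073,  0.00541847],
       [ 0.0161974 ,  0.68779525,  0.72572401,  0.86234206],
       [ 0.        ,  0.        ,  0.        ,  1.        ]])}
side {'mtx': array([[481.87224634,   0.        , 278.71180661],
       [  0.        , 481.87224634, 210.5880845 ],
       [  0.        ,   0.        ,   1.        ]]), 'dist': array([-0.13919038,  0.        ,  0.        ,  0.        ,  0.        ]), 'cam_to_world': array([[ 0.70326089,  0.45856231, -0.54327225, -0.07856322],
       [-0.7105631 ,  0.42876901, -0.55790431, -0.67564543],
       [-0.02289558,  0.77838149,  0.62737393,  0.79127493],
       [ 0.        ,  0.        ,  0.        ,  1.        ]])}
```

View pics/scene0.png

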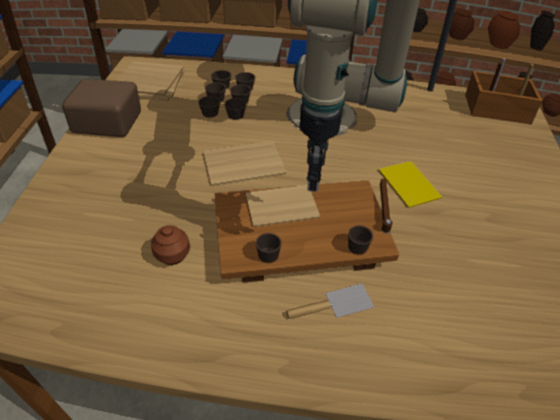

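View pics/side0.png

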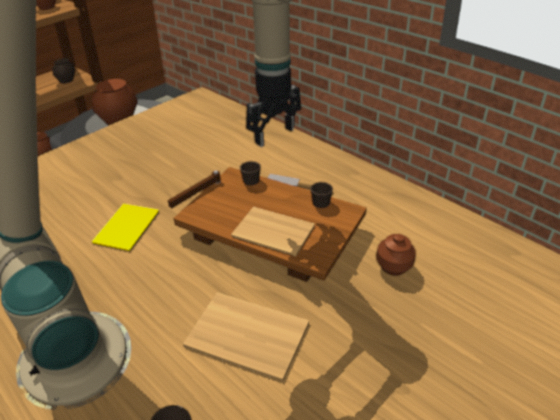

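The scene view shows three things like the bat: the plywood board on the ledge (283,205), a larger plywood board on the bench (244,162) and a yellow sheet (410,183). The smaller non-yellow one is the one on the ledge. The bar runs from its pivot at (388,225) to its tip at (384,182). I'll check both in a close crop.

```bash
cat > h.py <<'E'
import numpy as np,cv2
def cam(n):
    c=np.load(f'pics/{n}cam.npz');return c['mtx'],c['dist'],c['cam_to_world']
def onz(n,px,z,c=None):
    m,d,T=c or cam(n)
    u=cv2.undistortPoints(np.array(px,float).reshape(-1,1,2),m,d).reshape(-1,2)
    R=np.c_[u[:,0],-u[:,1],-np.ones(len(u))]@T[:3,:3].T
    o=T[:3,3]; z=np.broadcast_to(z,len(u))
    return o+R*((z-o[2])/R[:,2])[:,None]
def proj(n,P,c=None):
    m,d,T=c or cam(n)
    p=(np.atleast_2d(P)-T[:3,3])@T[:3,:3]; p=p*[1,-1,-1]
    return cv2.projectPoints(p,np.zeros(3),np.zeros(3),m,d)[0].reshape(-1,2)
E
python3 - <<'E'
import cv2
p=cv2.imread('pics/scene0.png');c=p[165:285,200:410]
cv2.imwrite('pics/sc_crop.png',cv2.resize(c,None,fx=3.8,fy=3.8,interpolation=cv2.INTER_CUBIC))
p=cv2.imread('pics/side0.png');c=p[155:285,155:375]
cv2.imwrite('pics/sd_crop.png',cv2.resize(c,None,fx=3.6,fy=3.6,interpolation=cv2.INTER_CUBIC))
E
```

```text
(no output)
```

View pics/sc_crop.png

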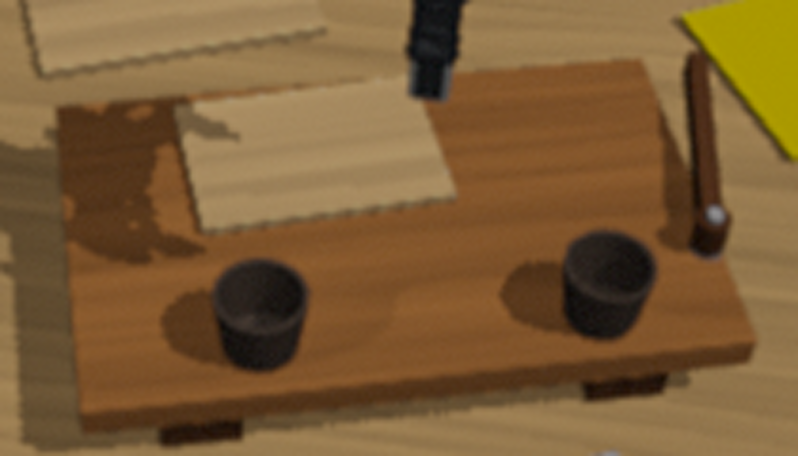

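View pics/sd_crop.png

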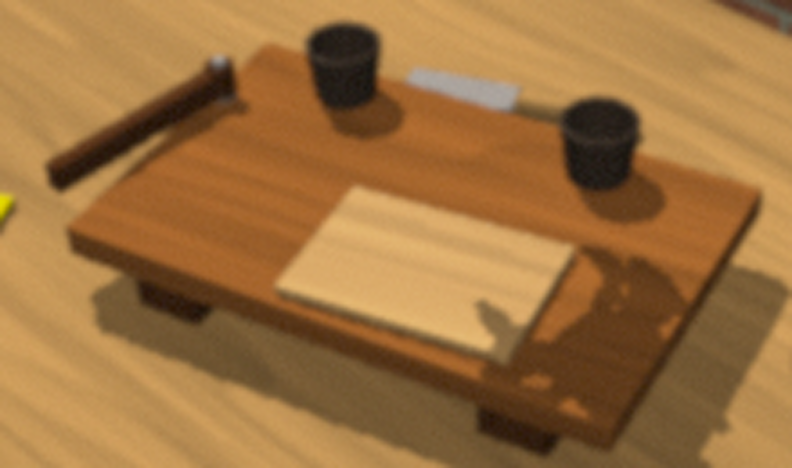

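Run:
```python
from h import *
from scipy.optimize import least_squares
S=np.array([200,165.]);D=np.array([155,155.])
f=lambda a,o,k:(np.array(a,float)+.5)/k+o-.5
sc=f([(57,107),(640,60),(755,343),(82,413)],S,3.8)
sd=f([(612,433),(68,233),(265,45),(762,192)],D,3.6)
L=np.array([(-.125,-.2),(-.125,.2),(.125,.2),(.125,-.2)])
A=onz('scene',sc,.06);B=onz('side',sd,.06);print(A.round(4),B.round(4))
def fit(P,M):
    def g(v):
        c,s=np.cos(v[2]),np.sin(v[2]);return (M@np.array([[c,s],[-s,c]])+v[:2]-P).ravel()
    o=least_squares(g,[.6,0,0]);return o.x,np.abs(o.fun).max()
for P in (A,B,(A+B)/2): print(fit(P[:,:2],L))
v=fit(((A+B)/2)[:,:2],L)[0]
sc=f([(178,100),(427,75),(456,197),(203,232)],S,3.8)
sd=f([(505,360),(275,290),(355,186),(576,246)],D,3.6)
bl=np.array([(-.055,-.08),(-.055,.08),(.055,.08),(.055,-.08)])
A2=onz('scene',sc,.068);B2=onz('side',sd,.068);print(A2.round(4),B2.round(4))
for P in (A2,B2,(A2+B2)/2):
    w,e=fit(P[:,:2],bl)
    c,s=np.cos(v[2]),np.sin(v[2]);R=np.array([[c,-s],[s,c]])
    print('bat',w,e,'in ledge',R.T@(w[:2]-v[:2]),w[2]-v[2])
# gate tip top z .085 ; pin
ps=onz('scene',f([(714,213),(697,55)],S,3.8),[.09,.085]);pd=onz('side',f([(220,62),(52,165)],D,3.6),[.09,.085])
for P in (ps,pd):
    print('gate',P.round(4),((P[:,:2]-v[:2])@R).round(4))
cups=[onz('scene',f([(260,292),(610,262)],S,3.8),.105),onz('side',f([(600,118),(344,42)],D,3.6),.105)]
for P in cups: print('cups',((P[:,:2]-v[:2])@R).round(4))
print('pivot w',R@[.05,.19]+v[:2])
```

```text
[[ 0.4759 -0.2392  0.06  ]
 [ 0.367   0.1407  0.06  ]
 [ 0.6051  0.209   0.06  ]
 [ 0.7145 -0.17    0.06  ]] [[ 0.4686 -0.2447  0.06  ]
 [ 0.3583  0.1356  0.06  ]
 [ 0.5951  0.2095  0.06  ]
 [ 0.7074 -0.1738  0.06  ]]
(array([ 0.54062398, -0.01486831,  0.28014902]), np.float64(0.00287030940029373))
(array([ 0.53233997, -0.0183695 ,  0.28699874]), np.float64(0.0024922350573317043))
(array([ 0.53648197, -0.01661891,  0.2835835 ]), np.float64(0.0022615088070703504))
[[ 0.465  -0.1605  0.068 ]
 [ 0.4149 -0.0022  0.068 ]
 [ 0.5229  0.0248  0.068 ]
 [ 0.5763 -0.1249  0.068 ]] [[ 0.4643 -0.164   0.068 ]
 [ 0.411  -0.016   0.068 ]
 [ 0.5173  0.0243  0.068 ]
 [ 0.5721 -0.1254  0.068 ]]
bat [ 0.49477709 -0.06567034  0.3092655 ] 0.004802855250420457 in ledge [-0.05376363 -0.03542333] 0.02568200592840053
bat [ 0.49120476 -0.0702744   0.35004187] 0.0026360691650059165 in ledge [-0.05848148 -0.03884397] 0.06645837312199354
bat [ 0.49299093 -0.06797237  0.32948225] 0.003302361318317404 in ledge [-0.05612256 -0.03713365] 0.04589875652759767
gate [[0.5323 0.1805 0.09  ]
 [0.3839 0.1747 0.085 ]] [[ 0.0511  0.1904]
 [-0.0929  0.2264]]
gate [[0.5309 0.1805 0.09  ]
 [0.3783 0.1754 0.085 ]] [[ 0.0498  0.1908]
 [-0.0981  0.2286]]
cups [[ 0.0901 -0.0919]
 [ 0.0935  0.1105]]
cups [[ 0.091  -0.0902]
 [ 0.0929  0.1111]]
pivot w [0.53132334 0.17978219]
```

```bash
cat >> h.py <<'E'
V=(.5365,-.0166,.2836)
def l2w(x,y):
    c,s=np.cos(V[2]),np.sin(V[2]);return np.array([c*x-s*y+V[0],s*x+c*y+V[1]])
def w2l(p):
    c,s=np.cos(V[2]),np.sin(V[2]);p=np.array(p)[:2]-V[:2];return np.array([c*p[0]+s*p[1],-s*p[0]+c*p[1]])
def fing(a,r_=.12):
    d=np.array([-np.cos(a),np.sin(a)]);n=np.array([np.sin(a),np.cos(a)])
    h=.0145*abs(n[0])+.011*abs(n[1])
    return np.array([.05,.19])+r_*d-(.007+h)*n
def delta(x,y,z,s): return (np.r_[l2w(x,y),z]-s['ee_pos'])*1000
E
python3 - <<'E'
from h import *
from workcell import r
s=r.sense()
print(delta(-.07,.14,.15,s),delta(-.07,.14,.068,s))
for a in np.arange(.2,1.6,.15):print(a,fing(a).round(4),((l2w(*fing(a))-l2w(-.07,.14))*1000).round(1))
E
```

```text
[-144.41375041   98.17859716  -80.53517382] [-144.41375041   98.17859716 -162.53517382]
0.2 [-0.0717  0.1936] [-16.6  51. ]
0.35 [-0.0704  0.2102] [-20.   67.3]
0.49999999999999994 [-0.0666  0.2268] [-21.1  84.3]
0.6499999999999999 [-0.0604  0.2431] [-19.6 101.7]
0.7999999999999998 [-0.0516  0.2586] [-15.5 119. ]
0.9499999999999997 [-0.0403  0.273 ] [ -8.7 136. ]
1.0999999999999999 [-0.0266  0.2856] [  0.9 152. ]
1.2499999999999998 [-0.0108  0.2962] [ 13.1 166.6]
1.3999999999999997 [0.0068 0.3043] [ 27.7 179.2]
1.5499999999999996 [0.0258 0.3095] [ 44.5 189.6]
```

Request:
carry_out --commands '[[[0,0,0.142,-48,33,0,255],[0,0,0.284,-96,66,-30,255],[0,0,0.284,-144,98,-60,255],[0,0,0.284,-144,98,-80,255],[0,0,0.284,-144,98,-80,255]]]' --squeeze 20

```text
clock: 0.6
ee_pos: [0.4186, 0.0992, 0.1448]
tool_rot: [-3.121, -0.005, 1.857]
wrist_force: [-0.6, -0.2, -0.4]
gripper_width: 0.0125
```

Run:
```python
from h import *
from workcell import r
s=r.sense();print(s['clock'],s['ee_pos'],s['tool_rot'],s['gripper_width'],w2l(s['ee_pos']),delta(-.07,.14,.07,s))
for n in ['wrist','scene']:
    c=r.camera_params(n);p,d=r.grab_frame(n);cv2.imwrite(f'pics/{n}1.png',p)
    np.savez(f'pics/{n}1cam.npz',**{k:np.array(v) for k,v in c.items()})
```

```text
0.6 [0.41859077 0.09924759 0.14476622] [-3.12141076 -0.00536001  1.85738479] 0.012497695992328249 [-0.08078353  0.14421259] [ 11.53151329  -1.02693916 -74.76621802]
```

View pics/wrist1.png

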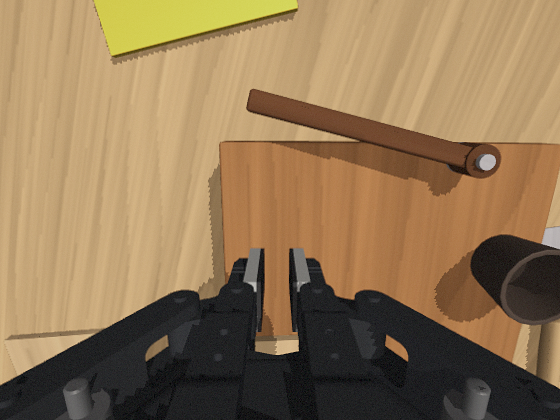

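View pics/scene1.png

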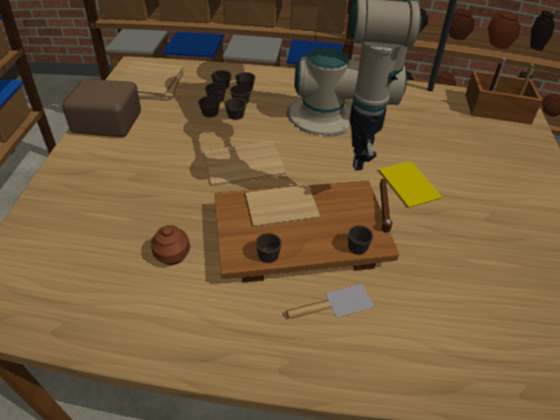

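The wrist view shows the ledge's end edge from the front corner (220,143) rightwards, the bar from its tip (252,100) to the pin (486,162), and the shut fingers over bare ledge. The lane between them and the bar is clear.

Run:
```python
from h import *
a=np.load('pics/wrist1cam.npz');c=(a['mtx'],a['dist'],a['cam_to_world'])
e=onz('wrist',[(220,142),(558,144),(227,240)],.06,c)
print('edge',e.round(4),[w2l(p).round(4) for p in e], np.arctan2(*(e[1]-e[0])[[1,0]]))
P=onz('wrist',[(486,162),(251,93)],[.09,.085],c);print(P,[w2l(p).round(4) for p in P])
c=cam('scene');p=cv2.imread('pics/scene1.png')
p=cv2.resize(p[170:235,230:340],None,fx=7,fy=7,interpolation=cv2.INTER_CUBIC);cv2.imwrite('pics/b1.png',p)
```

```text
edge [[0.3616 0.1402 0.06  ]
 [0.5954 0.2084 0.06  ]
 [0.3847 0.0682 0.06  ]] [array([-0.1241,  0.1994]), array([0.1195, 0.1995]), array([-0.122 ,  0.1239])] 0.2839535149820222
[[0.53172797 0.17929121 0.09      ]
 [0.37741773 0.17708536 0.085     ]] [array([0.0502, 0.1894]), array([-0.0985,  0.2305])]
```

View pics/b1.png

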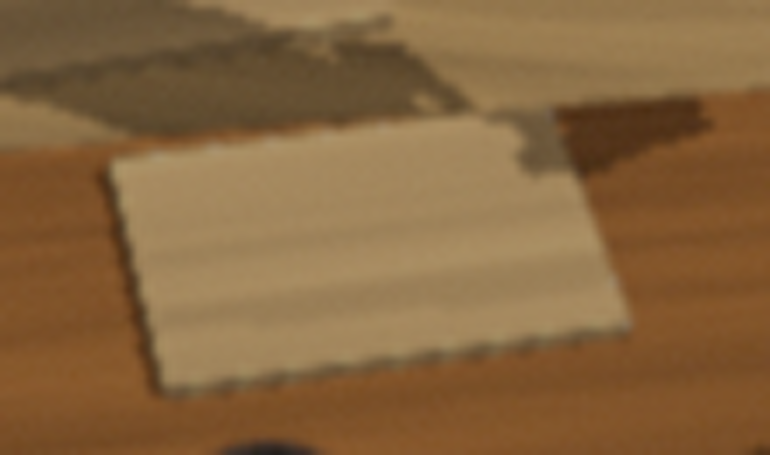

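Request:
carry_out --commands '[[[0,0,0,11,-1,0,255],[0,0,0,11,-1,-20,255],[0,0,0,11,-1,-40,255],[0,0,0,11,-1,-60,255],[0,0,0,11,-1,-60,255]]]'

```text
clock: 1.2
ee_pos: [0.441, 0.0967, 0.0883]
tool_rot: [-3.135, -0.001, 1.855]
wrist_force: [-0.5, 0.1, -0.1]
gripper_width: -0.0001
```

The wrist view confirms the ledge frame to about 1 mm: yaw 0.284, pivot at (0.050, 0.189) in the ledge frame.

Request:
carry_out --commands '[[[0,0,0,-11,1,-10,255],[0,0,0,-11,1,-18,255],[0,0,0,-15,15,-18,255],[0,0,0,-20,30,-18,255],[0,0,0,-20,30,-18,255]]]'

```text
clock: 1.7
ee_pos: [0.4225, 0.1276, 0.0711]
tool_rot: [-3.138, -0.001, 1.856]
wrist_force: [0.8, -0.2, 0.5]
gripper_width: -0.0001
```

Run:
```python
from h import *
from workcell import r
s=r.sense();print(s['ee_pos'],s['tool_rot'],s['wrist_force'],w2l(s['ee_pos']))
for a in np.arange(.2,1.6,.15):print(round(a,2),((l2w(*fing(a))-s['ee_pos'][:2])*1000).round(1))
```

```text
[0.42245543 0.1275972  0.07109857] [-3.13760146e+00 -9.04457734e-04  1.85623368e+00] [ 0.83359942 -0.21489493  0.53043227] [-0.06914064  0.17034838]
0.2 [-9.  21.6]
0.35 [-12.3  37.9]
0.5 [-13.4  54.9]
0.65 [-11.9  72.3]
0.8 [-7.8 89.7]
0.95 [ -1.  106.6]
1.1 [  8.5 122.6]
1.25 [ 20.8 137.2]
1.4 [ 35.4 149.9]
1.55 [ 52.2 160.2]
```

Request:
carry_out --commands '[[[0,0,0,-5,11,-2,255],[0,0,0,-9,22,-2,255],[0,0,0,-11,31,-2,255],[0,0,0,-12,39,-2,255],[0,0,0,-13,47,-2,255]]]'

```text
clock: 2.2
ee_pos: [0.4096, 0.1753, 0.0692]
tool_rot: [-3.138, -0.001, 1.857]
wrist_force: [0.2, -1.1, -0.1]
gripper_width: -0.0001
```

Run:
```python
from h import *
from workcell import r
s=r.sense();print(s['ee_pos'],s['tool_rot'],s['wrist_force'],w2l(s['ee_pos']))
for a in np.arange(.35,1.6,.1):print(round(a,2),((l2w(*fing(a))-s['ee_pos'][:2])*1000).round(1))
```

```text
[0.40960872 0.17527322 0.06919972] [-3.13809072e+00 -6.08309630e-04  1.85665967e+00] [ 0.23823713 -1.05831126 -0.06046696] [-0.06813378  0.21971463]
0.35 [ 0.5 -9.8]
0.45 [-0.5  1.5]
0.55 [-0.3 13. ]
0.65 [ 0.9 24.6]
0.75 [ 3.3 36.2]
0.85 [ 7.  47.7]
0.95 [11.8 58.9]
1.05 [17.9 69.7]
1.15 [25.2 80. ]
1.25 [33.6 89.5]
1.35 [43.1 98.2]
1.45 [ 53.6 105.9]
1.55 [ 65.  112.5]
```

Contact is made (about 1 N), so I'll carry on along the arc.

Request:
carry_out --commands '[[[0,0,0,0,13,0,255],[0,0,0,1,25,0,255],[0,0,0,3,36,0,255],[0,0,0,7,48,0,255],[0,0,0,12,59,0,255]]]'

```text
clock: 2.7
ee_pos: [0.4218, 0.2354, 0.0691]
tool_rot: [-3.138, -0.001, 1.857]
wrist_force: [-0.0, -0.7, 0.4]
gripper_width: 0.0002
```

Run:
```python
from h import *
from workcell import r
s=r.sense();print(s['ee_pos'],s['tool_rot'],s['wrist_force'],w2l(s['ee_pos']))
for a in np.arange(.95,1.6,.1):print(round(a,2),((l2w(*fing(a))-s['ee_pos'][:2])*1000).round(1))
```

```text
[0.42184882 0.23538202 0.06914133] [-3.13793317e+00 -5.97239958e-04  1.85697960e+00] [-0.01513351 -0.72660612  0.38414672] [-0.03956335  0.27399739]
0.95 [-0.4 -1.2]
1.05 [5.7 9.6]
1.15 [12.9 19.8]
1.25 [21.4 29.4]
1.35 [30.9 38.1]
1.45 [41.4 45.8]
1.55 [52.8 52.4]
```

Request:
carry_out --commands '[[[0,0,0,6,10,0,255],[0,0,0,13,20,0,255],[0,0,0,21,29,0,255],[0,0,0,29,36,0,255],[0,0,0,33,40,0,255]]]'

```text
clock: 3.2
ee_pos: [0.4561, 0.2762, 0.0691]
tool_rot: [-3.139, -0.001, 1.857]
wrist_force: [0.5, -0.4, -0.2]
gripper_width: 0.0001
```

Run:
```python
from h import *
from workcell import r
s=r.sense();print(s['ee_pos'],s['tool_rot'],s['wrist_force'],w2l(s['ee_pos']))
for a in np.arange(1.35,1.7,.05):print(round(a,2),((l2w(*fing(a))-s['ee_pos'][:2])*1000).round(1))
for n in ['wrist','side']:
    c=r.camera_params(n);p,d=r.grab_frame(n);cv2.imwrite(f'pics/{n}2.png',p)
    np.savez(f'pics/{n}2cam.npz',**{k:np.array(v) for k,v in c.items()})
```

```text
[0.45608577 0.27617021 0.06909894] [-3.13864769e+00 -7.20363704e-04  1.85700744e+00] [ 0.45436472 -0.42084594 -0.17998302] [0.00471907 0.30357631]
1.35 [-3.4 -2.7]
1.4 [1.8 1.3]
1.45 [7.1 5. ]
1.5 [12.7  8.5]
1.55 [18.6 11.6]
1.6 [23.9 14.3]
1.65 [29.  16.6]
```

View pics/wrist2.png

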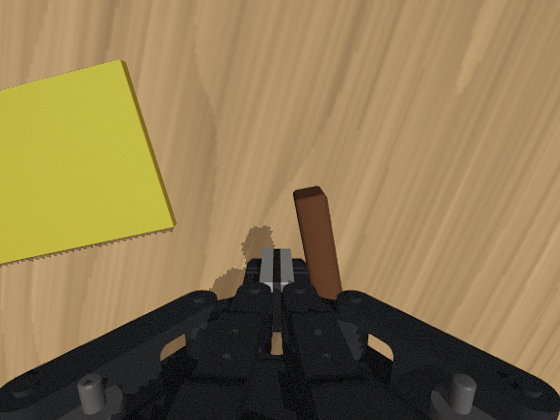

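View pics/side2.png

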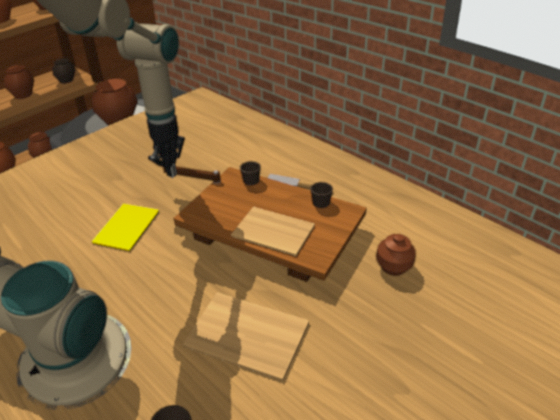

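The wrist view shows the bar's end at about (309,192), leaning slightly left of straight. The side view shows it pointing off the ledge's end. I'll compute its angle.

Run:
```python
from h import *
a=np.load('pics/wrist2cam.npz');c=(a['mtx'],a['dist'],a['cam_to_world'])
P=onz('wrist',[(310,196),(297,197),(325,194),(341,298)],.085,c)
for p in P:
    l=w2l(p);print(l.round(4),np.arctan2(l[1]-.19,-(l[0]-.05)))
```

```text
[0.0183 0.3416] 1.3647906781882764
[0.0128 0.3412] 1.3297227759720252
[0.0246 0.3425] 1.4058523682749862
[0.0343 0.2931] 1.4193342276916507
```

Request:
carry_out --commands '[[[0,0,0,5,4,0,255],[0,0,0,11,7,0,255],[0,0,0,16,10,0,255],[0,0,0,20,12,0,255],[0,0,0,20,12,0,255]]]'

```text
clock: 3.8
ee_pos: [0.4768, 0.2884, 0.0692]
tool_rot: [-3.14, -0.001, 1.857]
wrist_force: [-0.4, 0.1, 0.9]
gripper_width: 0.0001
```

Run:
```python
from h import *
from workcell import r
s=r.sense();print(s['ee_pos'],s['wrist_force'],w2l(s['ee_pos']))
for n in ['wrist']:
    c=r.camera_params(n);p,d=r.grab_frame(n);cv2.imwrite(f'pics/{n}3.png',p)
    np.savez(f'pics/{n}3cam.npz',**{k:np.array(v) for k,v in c.items()})
```

```text
[0.47679176 0.28836489 0.06915462] [-0.43287736  0.13379005  0.855785  ] [0.02801019 0.30949004]
```

View pics/wrist3.png

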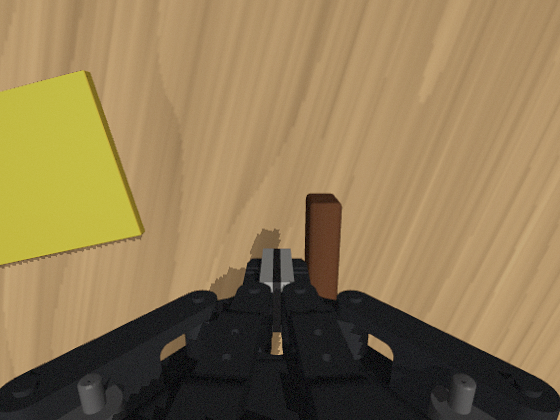

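Run:
```python
from h import *
a=np.load('pics/wrist3cam.npz');c=(a['mtx'],a['dist'],a['cam_to_world'])
P=onz('wrist',[(325,204),(308,203),(341,204),(338,296)],.085,c)
for p in P:
    l=w2l(p);print(l.round(4),np.arctan2(l[1]-.19,-(l[0]-.05)))
```

```text
[0.0481 0.344 ] 1.5583873818806822
[0.0408 0.3444] 1.5115394917680427
[0.0549 0.344 ] 1.6026334392155785
[0.0561 0.3   ] 1.626093531288398
```

The bar is at about 1.56 rad. Next I'll back off in -x, rise, open the fingers partway and go behind the board.

Request:
carry_out --commands '[[[0,0,0,-15,-4,0,255],[0,0,0,-38,-11,0,255],[0,0,0,-38,-11,40,255],[0,0,0,-38,-11,85,75],[0,0,0,-38,-11,85,75]]]'

```text
clock: 4.35
ee_pos: [0.4419, 0.279, 0.16]
tool_rot: [3.131, -0.003, 1.857]
wrist_force: [1.1, -0.4, -0.3]
gripper_width: 0.0282
```

Run:
```python
from h import *
from workcell import r
s=r.sense();print(s['ee_pos'],s['wrist_force'],s['gripper_width'],w2l(s['ee_pos']))
print(delta(-.055,-.15,.15,s))
```

```text
[0.44192898 0.27900415 0.16001092] [ 1.08052386 -0.38282293 -0.32118079] 0.028156710474687107 [-0.00807924  0.31025831]
[  83.74007581 -455.00205531  -10.01091675]
```

Request:
carry_out --commands '[[[0,0,0,8,-45,0,75],[0,0,0,17,-91,0,75],[0,0,0,25,-137,0,75],[0,0,0,33,-182,0,75],[0,0,0,42,-228,0,75]]]'

```text
clock: 4.85
ee_pos: [0.4836, 0.0494, 0.1598]
tool_rot: [3.131, -0.003, 1.857]
wrist_force: [-0.0, 0.2, -0.0]
gripper_width: 0.0605
```

Run:
```python
from h import *
from workcell import r
s=r.sense();print(s['ee_pos'],s['wrist_force'],s['gripper_width'],w2l(s['ee_pos']))
print(delta(-.055,-.15,.15,s))
```

```text
[0.48358686 0.04941163 0.15979697] [-0.03049255  0.17792904 -0.0123498 ] 0.060468229576829215 [-0.03232854  0.07818057]
[  42.08220285 -225.40952753   -9.79697196]
```

Request:
carry_out --commands '[[[0.01,0,0,9,-48,0,75],[0.01,0,0,18,-96,0,75],[0.01,0,0,27,-145,0,75],[0.01,0,0,36,-193,-5,75],[0.01,0,0,42,-225,-10,75]]]'

```text
clock: 5.35
ee_pos: [0.526, -0.1791, 0.1495]
tool_rot: [3.127, -0.011, 1.855]
wrist_force: [0.0, -0.0, -0.3]
gripper_width: 0.0599
```

Request:
carry_out --commands '[[[0,0,0,0,0,0,75],[0,0,0,0,0,0,75],[0,0,0,0,0,0,75],[0,0,0,0,0,0,75],[0,0,0,0,0,0,75]]]'

```text
clock: 5.85
ee_pos: [0.526, -0.1778, 0.1498]
tool_rot: [3.127, -0.011, 1.857]
wrist_force: [0.5, 0.8, -0.3]
gripper_width: 0.0608
```

Run:
```python
from h import *
from workcell import r
s=r.sense();print(s['ee_pos'],s['tool_rot'],s['wrist_force'],s['gripper_width'],w2l(s['ee_pos']))
for n in ['wrist','scene']:
    c=r.camera_params(n);p,d=r.grab_frame(n);cv2.imwrite(f'pics/{n}4.png',p)
    np.savez(f'pics/{n}4cam.npz',**{k:np.array(v) for k,v in c.items()})
```

```text
[ 0.52596961 -0.17777834  0.14981698] [ 3.12719147 -0.0111593   1.85695622] [ 0.45744429  0.84147922 -0.3426828 ] 0.06080068985699511 [-0.05520964 -0.15179342]
```

View pics/wrist4.png

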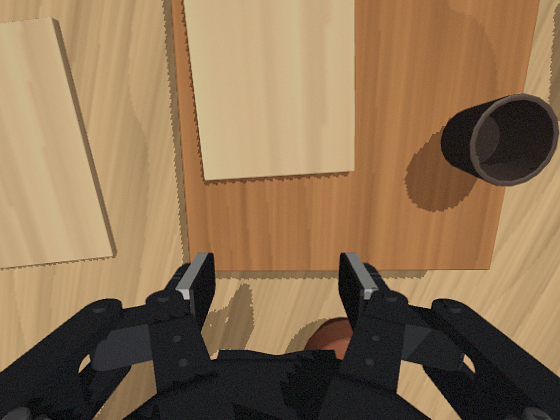

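View pics/scene4.png

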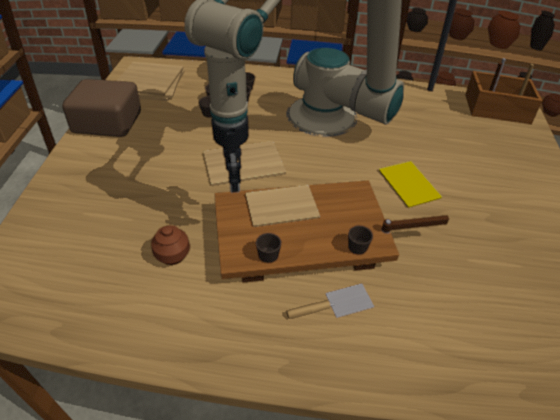

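The wrist view shows the board's rear corners at (205,180) and (354,171). The fingertips at (205,258) and (350,258) sit behind it over the ledge's other end, and the jar is below the view, clear of the fingers. The scene view shows the bar straight out at (448,220).

Run:
```python
from h import *
from workcell import r
from scipy.spatial.transform import Rotation as Ro
a=np.load('pics/wrist4cam.npz');c=(a['mtx'],a['dist'],a['cam_to_world'])
P=onz('wrist',[(205,180),(354,171),(186,0),(354,0)],.068,c)
L=np.array([w2l(p) for p in P]);print(L.round(4))
print('yaw from rear',np.arctan2(*(L[1]-L[0])[::-1]),'sides',-np.arctan2(*(L[2]-L[0])),-np.arctan2(*(L[3]-L[1])))
e=onz('wrist',[(190,268),(490,269)],.06,c);print([w2l(p).round(4) for p in e])
s=r.sense()
Rd=Ro.from_euler('xyz',[np.pi,0,1.5708+.2836]);Rc=Ro.from_euler('xyz',s['tool_rot'])
print('turn',(Rd*Rc.inv()).as_rotvec())
print(delta(L[:2,0].mean(),-.15,.085,s))
```

```text
[[-0.107  -0.1231]
 [ 0.0023 -0.1165]
 [-0.1129 -0.0065]
 [-0.0047 -0.0058]]
yaw from rear 0.06022577213243322 sides 0.04983030988014978 0.06315387839441296
[array([-0.1253, -0.1972]), array([ 0.125 , -0.1997])]
turn [-0.01449884  0.01077969 -0.00216623]
[  2.12746475   2.92187175 -64.82604747]
```

Request:
carry_out --commands '[[[-0.0145,0.011,-0.002,3,2,-20,75],[-0.0145,0.011,-0.002,3,2,-45,75],[-0.0145,0.011,-0.002,3,2,-70,75],[-0.0145,0.011,-0.002,3,2,-80,75],[-0.0145,0.011,-0.002,3,2,-84,75]]]'

```text
clock: 6.45
ee_pos: [0.5285, -0.1756, 0.0649]
tool_rot: [-3.14, -0.001, 1.855]
wrist_force: [-0.6, -0.2, -0.1]
gripper_width: 0.0604
```

Request:
carry_out --commands '[[[0,0,0,0,0,0,75],[0,0,0,0,0,-1,75],[0,0,0,0,0,-2,75],[0,0,0,0,0,-3,75],[0,0,0,0,0,-3,75]]]'

```text
clock: 6.95
ee_pos: [0.5287, -0.1757, 0.0623]
tool_rot: [-3.14, -0.001, 1.855]
wrist_force: [0.6, 0.5, 0.7]
gripper_width: 0.0599
```

Run:
```python
from h import *
from workcell import r
s=r.sense();print(s['ee_pos'],s['tool_rot'],s['wrist_force'],s['gripper_width'],w2l(s['ee_pos']))
for n in ['side']:
    c=r.camera_params(n);p,d=r.grab_frame(n);cv2.imwrite(f'pics/{n}5.png',p)
    cv2.imwrite('pics/side5c.png',cv2.resize(p[170:300,220:380],None,fx=4.5,fy=4.5,interpolation=cv2.INTER_CUBIC))
```

```text
[ 0.52865956 -0.17571493  0.06227609] [-3.14042238e+00 -9.74136701e-04  1.85493686e+00] [0.62201641 0.46333303 0.74885147] 0.05988040726142926 [-0.05204978 -0.15056512]
```

View pics/side5c.png

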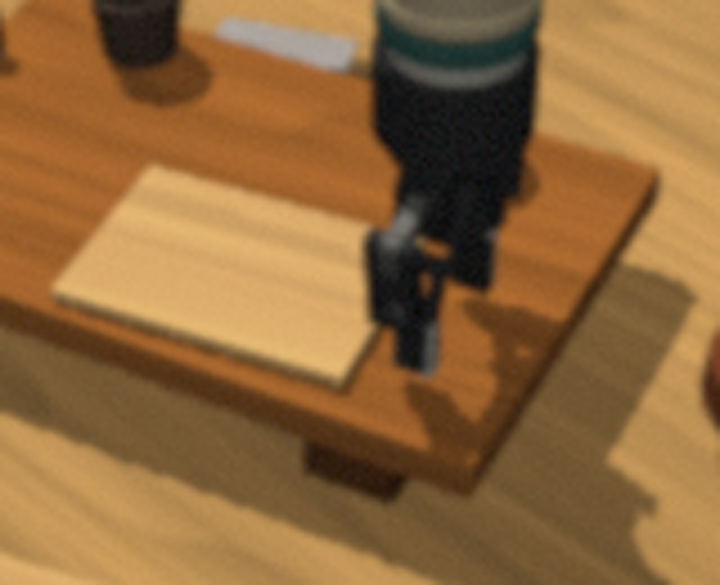

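The side crop shows the fingertips behind the board's rear edge with a gap. I'll feel for the ledge top in small steps.

Request:
carry_out --commands '[[[0,0,0,0,0,-1,75],[0,0,0,0,0,-1,75],[0,0,0,0,0,-2,75],[0,0,0,0,0,-2,75],[0,0,0,0,0,-2,75]]]'

```text
clock: 7.5
ee_pos: [0.5286, -0.1757, 0.0601]
tool_rot: [-3.14, -0.001, 1.855]
wrist_force: [0.1, 0.2, -0.4]
gripper_width: 0.06
```

Request:
carry_out --commands '[[[0,0,0,0,0,-1,75],[0,0,0,0,0,-1,75],[0,0,0,0,0,-2,75],[0,0,0,0,0,-2,75],[0,0,0,0,0,-2,75]]]'

```text
clock: 8.0
ee_pos: [0.5285, -0.1756, 0.0581]
tool_rot: [-3.14, -0.001, 1.855]
wrist_force: [0.5, 0.0, 1.1]
gripper_width: 0.0601
```

Request:
carry_out --commands '[[[0,0,0,0,0,-1,75],[0,0,0,0,0,-1,75],[0,0,0,0,0,-2,75],[0,0,0,0,0,-2,75],[0,0,0,0,0,-2,75]]]'

```text
clock: 8.5
ee_pos: [0.5286, -0.1756, 0.0561]
tool_rot: [-3.14, -0.001, 1.855]
wrist_force: [0.5, -0.0, -0.6]
gripper_width: 0.0605
```

Request:
carry_out --commands '[[[0,0,0,0,0,-1,75],[0,0,0,0,0,-1,75],[0,0,0,0,0,-1,75],[0,0,0,0,0,-1,75],[0,0,0,0,0,-1,75]]]'

```text
clock: 9.0
ee_pos: [0.5285, -0.1756, 0.055]
tool_rot: [-3.14, -0.001, 1.855]
wrist_force: [-0.4, 0.1, -0.0]
gripper_width: 0.0604
```

Request:
carry_out --commands '[[[0,0,0,0,0,-1,75],[0,0,0,0,0,-1,75],[0,0,0,0,0,-1,75],[0,0,0,0,0,-1,75],[0,0,0,0,0,-1,75]]]'

```text
clock: 9.5
ee_pos: [0.5286, -0.1757, 0.0549]
tool_rot: [-3.141, -0.001, 1.855]
wrist_force: [-1.6, 0.5, 4.7]
gripper_width: 0.0604
```

Touch came at TCP z ≈ 0.055, so pushing 3 mm higher puts the tips about 3 mm above the ledge top, against the 8 mm edge. I'll start pushing along ledge +y, which is (-0.28, 0.96) in world axes.

Request:
carry_out --commands '[[[0,0,0,0,0,3,75],[0,0,0,-1,5,3,75],[0,0,0,-3,10,3,75],[0,0,0,-5,17,3,75],[0,0,0,-7,24,3,75]]]'

```text
clock: 10.0
ee_pos: [0.5212, -0.151, 0.0577]
tool_rot: [-3.14, -0.001, 1.855]
wrist_force: [-0.3, 0.0, 0.4]
gripper_width: 0.0605
```

Run:
```python
from h import *
from workcell import r
s=r.sense();print(s['ee_pos'],s['tool_rot'],s['wrist_force'],s['gripper_width'],w2l(s['ee_pos']))
for n in ['wrist']:
    c=r.camera_params(n);p,d=r.grab_frame(n);cv2.imwrite(f'pics/{n}6.png',p)
    np.savez(f'pics/{n}6cam.npz',**{k:np.array(v) for k,v in c.items()})
```

```text
[ 0.5212063  -0.15096413  0.05769864] [-3.14010313e+00 -1.12160521e-03  1.85529043e+00] [-0.32648619  0.02156726  0.4280879 ] 0.06045388288482436 [-0.0522797  -0.12471748]
```

View pics/wrist6.png

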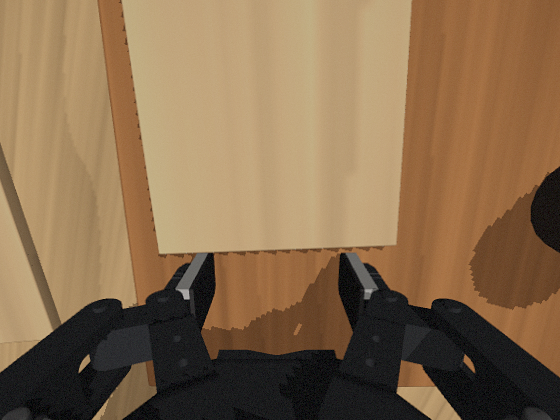

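The left tip at (205,255) has just met the rear edge, whose corners are at (160,254) and (397,245). The board is clear on top, so I'll carry on.

Request:
carry_out --commands '[[[0,0,0,-2,6,0,75],[0,0,0,-4,13,0,75],[0,0,0,-6,20,0,75],[0,0,0,-8,28,0,75],[0,0,0,-10,36,0,75]]]'

```text
clock: 10.55
ee_pos: [0.5103, -0.1129, 0.0576]
tool_rot: [-3.139, -0.003, 1.856]
wrist_force: [-0.0, -1.1, 0.0]
gripper_width: 0.0603
```

Run:
```python
from h import *
from workcell import r
s=r.sense();print(s['ee_pos'],s['tool_rot'],s['wrist_force'],s['gripper_width'],w2l(s['ee_pos']))
for n in ['wrist']:
    c=r.camera_params(n);p,d=r.grab_frame(n);cv2.imwrite(f'pics/{n}7.png',p)
    np.savez(f'pics/{n}7cam.npz',**{k:np.array(v) for k,v in c.items()})
```

```text
[ 0.51027096 -0.11294654  0.05760574] [-3.13943335e+00 -2.78893983e-03  1.85553912e+00] [-0.04271044 -1.07058289  0.02982308] 0.06029205548503364 [-0.05214039 -0.08515867]
```

View pics/wrist7.png

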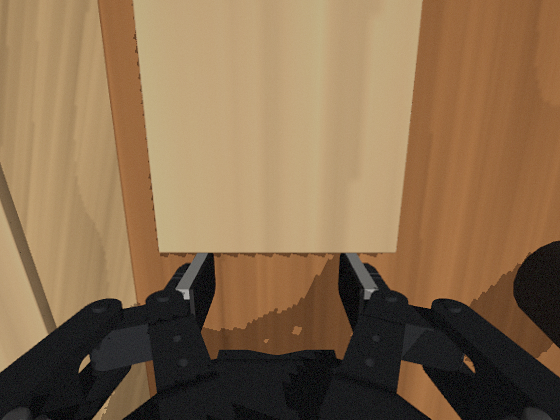

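The rear edge is now level at row 252, square against both tips. Next is the distance left.

Run:
```python
from h import *
a=np.load('pics/wrist7cam.npz');c=(a['mtx'],a['dist'],a['cam_to_world'])
print([w2l(p).round(4) for p in onz('wrist',[(160,251.5),(397,251.5),(135,0),(423,0)],.068,c)])
```

```text
[array([-0.1069, -0.0749]), array([ 0.0033, -0.0748]), array([-0.1065,  0.0278]), array([0.0029, 0.0278])]
```

Request:
carry_out --commands '[[[0,0,0,-2,8,0,75],[0,0,0,-4,16,0,75],[0,0,0,-7,24,0,75],[0,0,0,-9,32,0,75],[0,0,0,-12,40,0,75]]]'

```text
clock: 11.1
ee_pos: [0.4973, -0.0709, 0.0576]
tool_rot: [-3.139, -0.004, 1.856]
wrist_force: [0.4, 0.1, 0.7]
gripper_width: 0.0605
```

Request:
carry_out --commands '[[[0,0,0,-2,8,0,75],[0,0,0,-4,16,0,75],[0,0,0,-7,24,0,75],[0,0,0,-9,32,0,75],[0,0,0,-12,40,0,75]]]'

```text
clock: 11.6
ee_pos: [0.4853, -0.0303, 0.0576]
tool_rot: [-3.139, -0.004, 1.856]
wrist_force: [-1.2, 0.2, 0.0]
gripper_width: 0.0603
```

Run:
```python
from h import *
from workcell import r
s=r.sense();print(s['ee_pos'],s['tool_rot'],s['wrist_force'],w2l(s['ee_pos']))
```

```text
[ 0.48525865 -0.0302895   0.05757761] [-3.13905652 -0.00430481  1.85582608] [-1.17856215  0.1887599   0.04267121] [-0.05302499  0.00119536]
```

Request:
carry_out --commands '[[[0,0,0,-2,8,0,75],[0,0,0,-4,16,0,75],[0,0,0,-7,24,0,75],[0,0,0,-9,31,0,75],[0,0,0,-11,38,0,75]]]'

```text
clock: 12.1
ee_pos: [0.474, 0.0083, 0.0576]
tool_rot: [-3.139, -0.004, 1.856]
wrist_force: [-0.2, -0.8, 0.5]
gripper_width: 0.0602
```

Request:
carry_out --commands '[[[0,0,0,-1,5,0,75],[0,0,0,-3,9,0,75],[0,0,0,-4,13,0,75],[0,0,0,-4,15,0,75],[0,0,0,-4,15,0,75]]]'

```text
clock: 12.6
ee_pos: [0.47, 0.0236, 0.0576]
tool_rot: [-3.139, -0.005, 1.856]
wrist_force: [0.5, -0.7, -0.5]
gripper_width: 0.0608
```

Run:
```python
from h import *
from workcell import r
s=r.sense();print(s['ee_pos'],s['tool_rot'],s['wrist_force'],w2l(s['ee_pos']))
for n in ['wrist','scene']:
    c=r.camera_params(n);p,d=r.grab_frame(n);cv2.imwrite(f'pics/{n}8.png',p)
    np.savez(f'pics/{n}8cam.npz',**{k:np.array(v) for k,v in c.items()})
p=cv2.resize(p[170:285,260:460],None,fx=4,fy=4,interpolation=cv2.INTER_CUBIC);cv2.imwrite('pics/scene8c.png',p)
```

```text
[0.46996345 0.02358238 0.05755098] [-3.13891459 -0.00451455  1.85606086] [ 0.54607104 -0.71148526 -0.47963036] [-0.05263513  0.0571951 ]
```

View pics/wrist8.png

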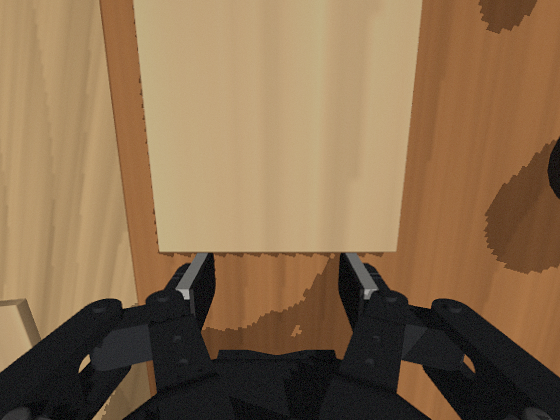

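View pics/scene8c.png

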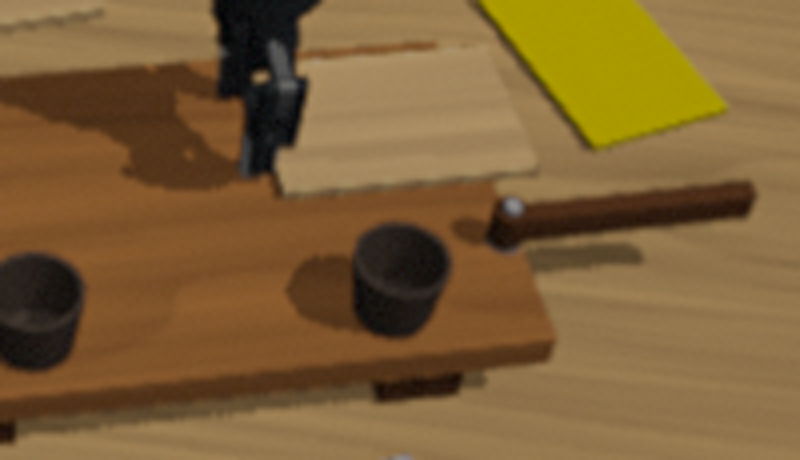

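The board is still square (rear edge level at row 252) and sticks out about 27 mm. I'll push 12.5 mm more.

Request:
carry_out --commands '[[[0,0,0,-1,4,0,75],[0,0,0,-2,8,0,75],[0,0,0,-3,11,0,75],[0,0,0,-3,12,0,75],[0,0,0,-3,12,0,75]]]'

```text
clock: 13.2
ee_pos: [0.4669, 0.0356, 0.0575]
tool_rot: [-3.139, -0.005, 1.856]
wrist_force: [-0.0, -0.3, 0.1]
gripper_width: 0.0607
```

Request:
carry_out --commands '[[[0,0,0,2,-6,0,75],[0,0,0,6,-20,0,75],[0,0,0,11,-36,0,75],[0,0,0,11,-36,30,75],[0,0,0,11,-36,60,75]]]'

```text
clock: 13.7
ee_pos: [0.4777, -0.002, 0.1175]
tool_rot: [-3.137, -0.005, 1.854]
wrist_force: [1.0, 0.5, -0.1]
gripper_width: 0.0601
```

Request:
carry_out --commands '[[[0,0,0,0,0,40,75],[0,0,0,0,0,80,75],[0,0,0,0,0,120,75],[0,0,0,0,0,120,75],[0,0,0,0,0,120,75]]]'

```text
clock: 14.2
ee_pos: [0.4783, -0.0031, 0.2383]
tool_rot: [-3.139, -0.004, 1.854]
wrist_force: [-1.4, 0.6, -0.2]
gripper_width: 0.0605
```

Run:
```python
from h import *
from workcell import r
s=r.sense();print(s['clock'],s['ee_pos'],s['tool_rot'],s['wrist_force'],w2l(s['ee_pos']))
for n in ['wrist','scene','side']:
    c=r.camera_params(n);p,d=r.grab_frame(n);cv2.imwrite(f'pics/{n}9.png',p)
    np.savez(f'pics/{n}9cam.npz',**{k:np.array(v) for k,v in c.items()})
p=cv2.imread('pics/scene9.png');p=cv2.resize(p[165:285,200:460],None,fx=3,fy=3,interpolation=cv2.INTER_CUBIC);cv2.imwrite('pics/scene9c.png',p)
```

```text
14.2 [ 0.4783415  -0.00305111  0.23829393] [-3.13858078 -0.00398931  1.85350196] [-1.4006843   0.56950901 -0.22907023] [-0.05204416  0.02928122]
```

View pics/wrist9.png

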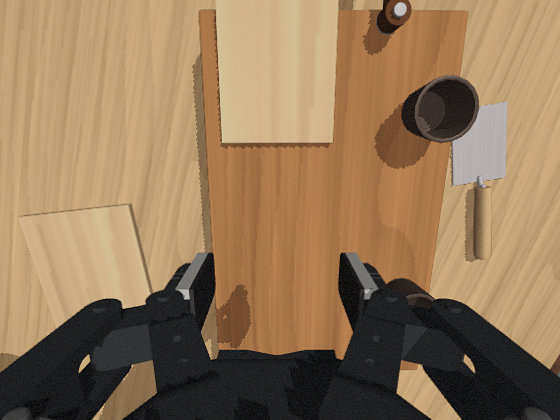

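View pics/scene9c.png

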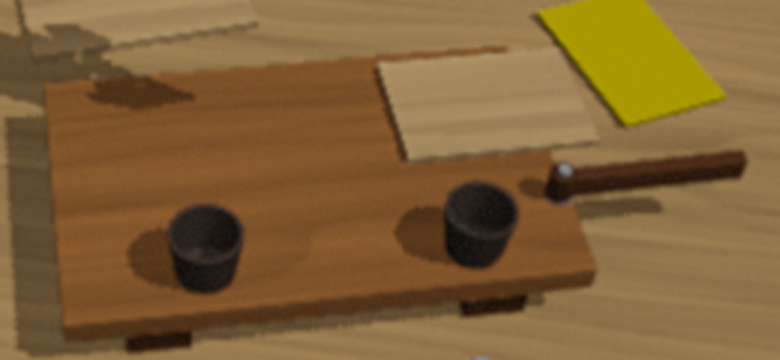

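View pics/side9.png

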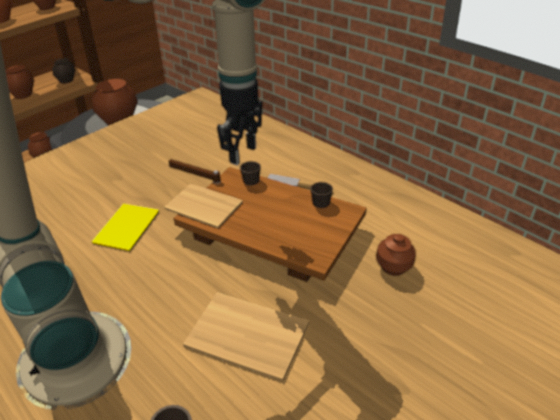

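All three views show the board past the ledge's end with the bar straight out. For a clean look at the overhang I'll move the wrist camera forward, well above everything.

Request:
carry_out --commands '[[[0,0,0,-9,30,0,75],[0,0,0,-18,60,0,75],[0,0,0,-26,90,0,75],[0,0,0,-34,115,0,75],[0,0,0,-34,115,0,75]]]'

```text
clock: 14.85
ee_pos: [0.4407, 0.1148, 0.2343]
tool_rot: [-3.13, -0.009, 1.857]
wrist_force: [-1.2, 0.1, 0.3]
gripper_width: 0.0602
```

Run:
```python
from h import *
from workcell import r
s=r.sense();print(s['clock'],s['ee_pos'],s['tool_rot'])
for n in ['wrist']:
    c=r.camera_params(n);p,d=r.grab_frame(n);cv2.imwrite(f'pics/{n}10.png',p)
    np.savez(f'pics/{n}10cam.npz',**{k:np.array(v) for k,v in c.items()})
```

```text
14.85 [0.44071636 0.11480313 0.23432583] [-3.12978614 -0.0087019   1.85725985]
```

View pics/wrist10.png

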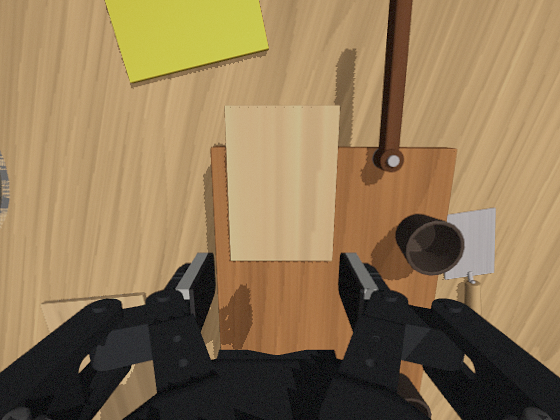

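The lead edge runs from (225,106) to (340,107), the ledge's end edge is at row 147, the rear edge is at row 261, and the bar points straight out from the pin at (393,161).

Run:
```python
from h import *
a=np.load('pics/wrist10cam.npz');c=(a['mtx'],a['dist'],a['cam_to_world'])
for n,px,z in [('lead',[(225,105.5),(340,106.5)],.068),('rear',[(231,261),(333,261.5)],.068),('ledge end',[(212,147),(456,149)],.06),('pin',[(393,160)],.09),('bar far',[(401,0)],.085)]:
    print(n,[w2l(p).round(4) for p in onz('wrist',px,z,c)])
```

```text
lead [array([-0.1069,  0.2389]), array([0.0026, 0.2382])]
rear [array([-0.1069,  0.0783]), array([0.0038, 0.0785])]
ledge end [array([-0.123 ,  0.1995]), array([0.1233, 0.1985])]
pin [array([0.0499, 0.1901])]
bar far [array([0.0459, 0.322 ])]
```

Run:
```python
from workcell import r
print(r.finish_job(), r.sense()['clock'])
```

```text
the job is handed in; nothing more can be done
the job is handed in; nothing more can be done
```

I swung the retaining bar out with the shut fingertips, then pushed the board along the ledge by its rear edge with both tips. I backed off, raised the hand clear and handed the job in at about 15 s of the 54 s. `finish_job` gave no verdict.

What the last wrist picture shows:
- **Overhang:** about 39.5 mm of the board sticks out past the ledge's end.
- **Square:** the board is within about 0.01 rad of square to the ledge. Its middle line is about 2 mm off the lane's.
- **Bar:** it is at about 1.54 rad in this picture. The close view just after the swing gave about 1.56, and both are within about 2° of straight out.
- **Other things:** the cups, jar and scraper look unmoved in the last pictures. I checked that by eye and did not measure their positions again.

**Disagreement:** the two fixed cameras first differed by about 8 mm on where the ledge lies. I used their average, and the wrist view then matched it to about 1 mm at the ledge's end and 3 mm along its front side.

The highest force I read was about 5 N, when I felt for the ledge top with the fingertips.

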